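# Latch the tube rack gate

### The job

The bench is about to be wheeled away, so close the tube rack: lift the gate's latch bar by its tab, and with the bar held up swing the gate shut until the bar is past the keeper's front tooth. Then seat the bar right down in the keeper's notch and let go, so that the latch alone holds the gate against its spring. The keeper's setting is not known exactly, so feel for the notch with a light touch, do not force the bar against it, and leave the loose things on the bench alone.

Things in the scene. Friction and masses are not known exactly. Their poses are not given: they have to be found in the camera images.
- rack: Aluminium tray of stainless tubes, open in front, fixed to the bench. Origin on the bench (z=0), mid-way along the gate line; +x points into the rack, away from its open front; +y to the gate's hinge end; z up. The tray stands from x=35 to 255 mm, y within 115 mm, 65 mm tall.
- hinge (a point): Foot, on the bench, of the gate's upright hinge axis: 110 mm from the rack's origin along the rack's +y. The gate is a steel frame 10 mm thick, 200 mm long from this axis, top edge at z=80 mm. A dark hinge post, 95 mm tall, stands beside it.
- gate (a joint): Gate angle, rad: 0 = square across the rack's front (along its y axis); positive = free end swung out to the rack's -x, open. Range -0.14 to 0.75. A spring hinge with friction rests near 0.45; shutting it takes 4 to 6 N at the tab (0.9 N more per 0.1 rad); unlatched it springs open. Latched, the angle is between -0.06 and 0.06, as the keeper is set.
- latch (a joint): Latch bar angle, rad: 0 = level (on its own stop on the gate, also when seated in the notch), positive = free end lifted, up to 0.3. It falls by its own weight (2 to 4 N at the tab lift it). About 0.083 = bar resting on top of the keeper, beside the notch; 0.09 just clears the keeper.
- bar: Dark steel latch bar, 10 mm thick, 14 mm high, on the gate's front face. Origin on its pivot: 60 mm along the gate from the hinge, 12 mm in front of the gate's mid-plane, z=75 mm. x = gate's normal, pointing in (the pivot axis); -y runs along the bar to its free end, 210 mm from the pivot, beyond the gate's end. More than 15 N between bar and keeper would bend them.
- tab (a point): Grip point on the bar's upright tab, which is 12 mm thick (pinch across this, the bar's x), 24 mm wide along the bar, top 60 mm above the bar's centreline. The point is 43 mm above the centreline, 110 mm from the pivot; z=118 mm when level. The tab turns with the bar (it can turn between the pads): lifting by 0.2 rad raises it 21 mm and moves it 11 mm towards the hinge.
- bar_tip (a point): Point on the bar's underside, 185 mm from its pivot (245 mm from the hinge), that goes down into the keeper's notch; z=68 mm when level. Axes as the bar's.
- post: Grey base, 130 x 44 x 30 mm, fixed to the bench at the gate's free end. Origin on the bench, 135 mm from the rack's origin along the rack's -y; axes as the rack's. It carries the plain aluminium keeper, a block with one notch in its top, 14 mm wide in y; the keeper's setting along x is not measured (see keeper_mid).
- keeper_mid (a point): Middle of the keeper's range, fixed on the post at x=-12 mm, z=64 mm; axes as the post's. The real notch centre is up to 12 mm either way of it along x: find it by feel, sliding the bar on the keeper's top. Notch 14 mm wide in x, floor z=64; in front of it a tooth 10 mm thick, behind it a flat land 36 mm long, both with tops at z=83, upright faces, no ramp.
- tape: Loose white ring-shaped roll, 90 mm across, 45 mm tall; bystander. Origin at its underside centre.
- cap: Loose copper electrode cylinder, 26 mm across, 45 mm tall; bystander. Origin at its underside centre.
- ferrule: Loose stainless ring, 52 mm across, 30 mm tall; bystander. Origin at its underside centre.
Mind the look-alikes: they are no part of the job. Leave any orange, pink or red look-alike of the post alone.

How it is judged:
By the outcome, as a careful person would: the job done as asked, in the order asked, and still so for the second after the job is handed in, with the robot touching nothing.
It also fails if it takes over 58 s, if anything falls off the work surface, if the arm or the gripper's body presses on something with over 40 N, if the wrist force passes 120 N, or if a joint passes its speed limit or range.

### The arm

A 6-joint arm with a two-finger parallel gripper is mounted at the origin on the work surface. World frame = base frame: x ahead of the robot, y to its left, z up, the work surface at z = 0. Lengths are in m, angles in degrees, forces in N, time in s.
With the tool pointing down it reaches from about 0.375 to 0.75 m from the base axis. Payload 9 kg.
Tool frame: the origin (TCP) lies where the fingers leave the gripper's body, on its centre line; the fingertips stand 73 mm ahead of it and the grasp point (between the pads) lies 54 mm ahead of it (robot.tip_reach is the distance from the TCP to the fingertips, in m); z points along the fingers, y is the line along which they close (so a half turn about z gives the same grasp; the last joint's range is limited). The gripper opens to 85 mm and grips with 20 to 120 N. Pads are 22 mm wide; open, the fingers measure 114 mm over their backs; the gripper's body (76 mm by 85 mm) begins 54 mm behind the grasp point. The pads swing forward as they close: fully open they stand 13 mm farther back than shut.
Start: joints at [64.761, 5.964, 5.575, 89.605, 0, 77.527], TCP at [0.133, 0.585, 0.304] pointing down, gripper open.
Joint ranges: [-171.21, 171.21], [-48.23, 106.86], [-62.78, 66.21], [-105.2, 120.99], [-86.42, 89.51], [-180, 180]. Speed limits (degrees/s): [127.2, 127.2, 147.25, 180, 180, 180].

### API

Orientations are given as [roll, pitch, yaw] about the fixed x, y, z axes, in that order (R = Rz(yaw) Ry(pitch) Rx(roll)).
In Python, from plant import robot gives the robot as it stands. Calls block until the motion is done:
- robot.move_pose(position, orientation): joint-space move of the TCP to a pose.
- robot.line_to(position, vel=0.15, rotation=None, guard=None): straight line of the TCP; rotation=None keeps the orientation; vel is the mean speed in m/s. With guard (N) it stops when the force on the tool has changed by that much, and returns True; else False.
- robot.goto_joints(angles): joint-space move.
- robot.set_gripper(opening): finger opening in m; the grip force is fixed at half the most; returns when the fingers have stopped.
- robot.pause(seconds).
- robot.ik(position, orientation): joint angles nearest the present ones, or None.
- robot.observe(): the state.
- robot.grab_frame(name): name is "scene" or "top"; returns the picture (400x640x3 uint8, blue, green, red); there is no depth.
- robot.get_calibration(name): a dict with "vertical_fov" (degrees; the focal length in pixels is half the picture's height over the tangent of half this angle, whatever the lens; pixels are square), "cx", "cy" (the principal point, pixels), "rvec" (rotation vector, rad) and "tvec" (3), from world to camera coordinates, as OpenCV has them. Camera axes: x right, y down, z forward; pixel columns grow to the right and rows downward; lengths in m; the calibration is good to about 2 mm. A picture is of the moment at which its call begins. get_calibration takes no time and is no camera call.
A pose or a line that the arm cannot do raises robot.IKError and nothing moves.
- robot.job_done(): hands the job in; it is judged then, once.
The state is a dict: "time": time; "q": joint angles; "qvel": joint speeds; "joint_torque": joint torques, N m; "tool_pos": TCP position; "tcp_rot": TCP orientation; "ft_force": force on the tool from outside, world axes, zero at the start; "torque": the same for the moment, N m; "gripper_width": finger opening in m; "gripper_force": force on a finger pad.
Only numpy, scipy, OpenCV 4.12 (cv2) and the standard library are available. Lean on these libraries where they do the work, as an engineer would, in place of code of your own. Each camera call takes 0.05 s, during which the arm holds its last target. There are 200 camera calls.

## Working session

There is one attempt and no reset: what is moved stays moved. The work goes in short steps, each a Python script; the robot and the scene stay as the last script left them, time stands still between calls to the robot, and variables do not carry over. Pictures are saved under pics/ and viewed, at most 10 in all, crops included, and the job is handed in when it is done.

```bash
ls; mkdir -p pics; python3 - <<'E'
from plant import robot
import cv2
for n in("scene","top"):
    cv2.imwrite(f"pics/{n}0.png",robot.grab_frame(n)); print(n,robot.get_calibration(n))
o=robot.observe();print(o["time"],o["tool_pos"],o["tcp_rot"],o["ft_force"])
E
```

```text
pics
scene {'vertical_fov': 57.834693878649105, 'cx': 316.92802361886186, 'cy': 198.27429575204002, 'rvec': array([ 2.31610597,  0.75020312, -0.29174409]), 'tvec': array([-0.44437326, -0.15607335,  0.97069942])}
top {'vertical_fov': 56.04152170286256, 'cx': 324.5752540985427, 'cy': 204.71841422251893, 'rvec': array([ 2.1343233 , -2.09790901,  0.19349805]), 'tvec': array([0.0091385 , 0.54694799, 0.86465041])}
0.1 [0.13246793 0.58497509 0.3031932 ] [-1.79933309e+02 -1.51711972e-02  1.67236501e+02] [ 0.12456231  1.21594807 -0.12404265]
```

View pics/scene0.png

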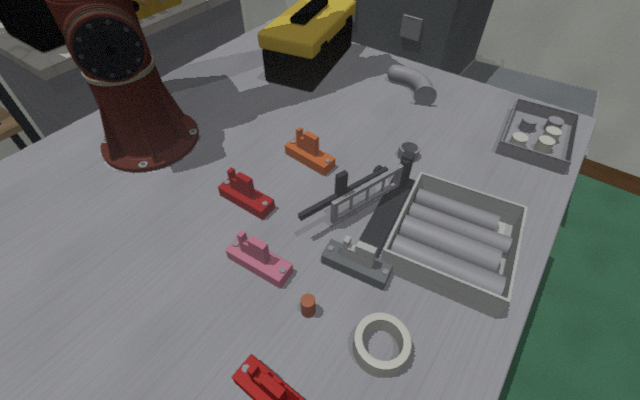

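View pics/top0.png

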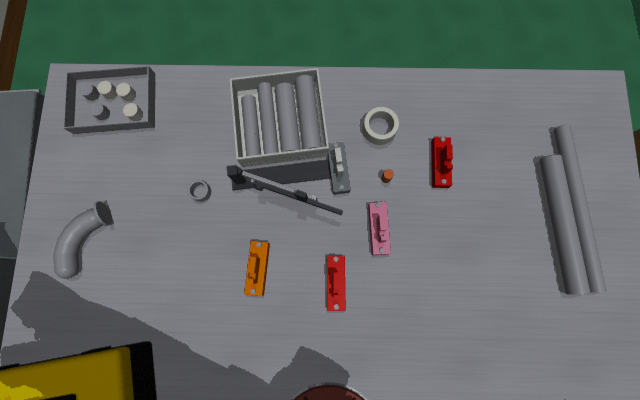

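The only plain grey post with an aluminium keeper is at top (340,168) / scene (357,262). The look-alikes are orange (257,268), red (336,283), red (442,162) and pink (379,228) in the top view. The grey post fits: it stands at the rack's corner, by the gate's free end. I'll confirm it in an enlarged crop.

```bash
python3 - <<'E'
import cv2
im=cv2.imread("pics/top0.png");cv2.imwrite("pics/topc.png",cv2.resize(im[60:225,220:375],None,fx=3.6,fy=3.6,interpolation=cv2.INTER_CUBIC)) 
im=cv2.imread("pics/scene0.png");cv2.imwrite("pics/scc.png",cv2.resize(im[130:310,290:530],None,fx=3.3,fy=3.3,interpolation=cv2.INTER_CUBIC)) 
E
```

```text
(no output)
```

View pics/topc.png

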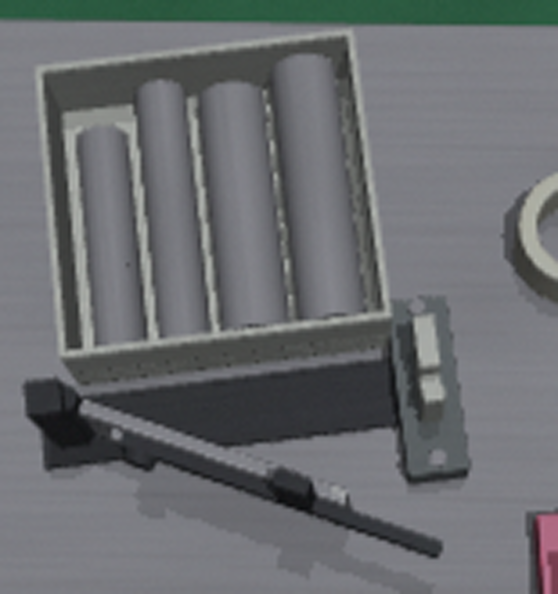

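View pics/scc.png

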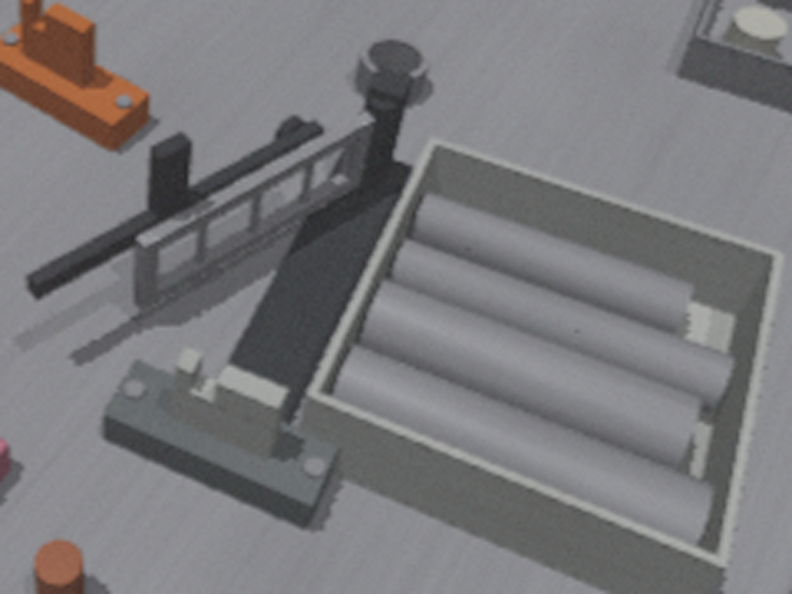

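```bash
cat > h.py <<'E'
import numpy as np, cv2
from plant import robot
def ray(n,p,c=None):
    k=robot.get_calibration(n);f=200/np.tan(np.radians(k["vertical_fov"]/2));R=cv2.Rodrigues(k["rvec"])[0]
    d=R.T@np.array([(p[0]-k["cx"])/f,(p[1]-k["cy"])/f,1]);return -R.T@k["tvec"],d
def onz(n,p,z):
    c,d=ray(n,p);return (c+d*(z-c[2])/d[2])[:2]
def tri(a,b):
    (c1,d1),(c2,d2)=ray("top",a),ray("scene",b)
    s=np.linalg.lstsq(np.c_[d1,-d2],c2-c1,rcond=None)[0]
    return (c1+d1*s[0]+c2+d2*s[1])/2,np.linalg.norm(c1+d1*s[0]-c2-d2*s[1])
def T(p):return ((p[0]+.5)/3.6+219.5,(p[1]+.5)/3.6+59.5)
def S(p):return ((p[0]+.5)/3.3+289.5,(p[1]+.5)/3.3+129.5)
E
python3 - <<'E'
from h import *
M=np.array([[.255,.115],[.255,-.115],[.035,-.115],[.035,.115]])
t=[(37,68),(352,32),(390,317),(62,356)]; s=[(780,255),(722,560),(308,398),(433,143)]
A=np.array([onz("top",T(p),.065) for p in t]);B=np.array([onz("scene",S(p),.065) for p in [s[0],s[1],s[2],s[3]]])
def fit(P):
    m=M-M.mean(0);q=P-P.mean(0);a=np.arctan2((m[:,0]*q[:,1]-m[:,1]*q[:,0]).sum(),(m*q).sum())
    R=np.array([[np.cos(a),-np.sin(a)],[np.sin(a),np.cos(a)]]);o=P.mean(0)-R@M.mean(0);return a,o,R,((P-o)@R-M)
for P in(A,B,(A+B)/2):
    a,o,R,e=fit(P);print(np.degrees(a),o,(e*1e3).round(1).tolist())
for nm,p in(("tabtop",((296,483),(172,143))),("bartip",((437,549),(37,288)))):
    X,g=tri(T(p[0]),S(p[1]));r=R.T@(X[:2]-o);print(nm,X.round(4),round(g,4),"rack",r.round(4))
    print("gate-dir from hinge",np.arctan2(-r[0],.11-r[1]))
pc=[R.T@(onz("top",T(p),.03)-o) for p in [(392,303),(447,297),(467,470),(408,478)]];print("post(rack)",np.round(pc,4).tolist())
print("notch front/back top", [ (R.T@(onz("top",T(p),.083)-o)).round(4) for p in [(427,318),(428,371),(431,378),(432,413)]])
print(ray("top",(0,0))[0],ray("scene",(0,0))[0])
E
```

```text
8.086266748906873 [0.63674735 0.12010471] [[-1.0, -1.0], [-1.8, 1.6], [1.2, 1.2], [1.6, -1.9]]
8.604731884981351 [0.63674857 0.11953367] [[-1.3, -1.8], [-3.2, 4.3], [0.8, 0.5], [3.7, -2.9]]
8.34442375308812 [0.6367461  0.11982167] [[-1.2, -1.4], [-2.5, 2.9], [1.0, 0.9], [2.7, -2.4]]
tabtop [0.5555 0.0697 0.1376] 0.0035 rack [-0.0877 -0.0378]
gate-dir from hinge 0.5356410345022505
bartip [ 0.5256 -0.0206  0.0746] 0.0013 rack [-0.1303 -0.1228]
gate-dir from hinge 0.5104102153240057
post(rack) [[0.0584, -0.1181], [0.0577, -0.1578], [-0.0704, -0.1542], [-0.0708, -0.1125]]
notch front/back top [array([ 0.0254, -0.1375]), array([-0.0116, -0.1331]), array([-0.0167, -0.1345]), array([-0.0408, -0.1319])]
[0.37168835 0.0081585  0.9532246 ] [ 0.80984584 -0.35414841  0.61871842]
```

Everything agrees: the rack is at (0.637, 0.120) with yaw about 8.1°, the gate is at about 0.466 rad, the bar is level, and the tab lies 172 mm from the hinge. Next step is to grip the tab.

```bash
cat >> h.py <<'E'
a=np.radians(8.1);O=np.array([.6367,.1199])
def rot(th): return [180,0,np.degrees(a-th)+90]
def w(x,y): return O+np.array([np.cos(a)*x-np.sin(a)*y,np.sin(a)*x+np.cos(a)*y])
def tcp(th,ph=0,dz=0,n=0):
    l=.06+.110*np.cos(ph)-.043*np.sin(ph);m=-.012+n
    p=w(-l*np.sin(th)+m*np.cos(th),.11-l*np.cos(th)-m*np.sin(th))
    return [*p,.075+.110*np.sin(ph)+.043*np.cos(ph)+.054+dz]
def st(s=""):
    o=robot.observe();t=np.asarray(o["tool_pos"])
    print(s,round(o["time"],2),t.round(4),"F",np.round(o["ft_force"],1),"M",np.round(o["torque"],2),"g",round(o["gripper_width"],4),round(o["gripper_force"],1));return o
E
python3 - <<'E'
from h import *
th=.466
robot.move_pose(tcp(th,0,.12),rot(th));st("above")
print(robot.line_to(tcp(th),.12,guard=8));st("down")
robot.set_gripper(0.0);st("grip")
cv2.imwrite("pics/grip.png",np.vstack([robot.grab_frame("scene")[90:310,230:530]]*1))
E
python3 -c "
import cv2;i=cv2.imread('pics/grip.png');cv2.imwrite('pics/grip2.png',cv2.resize(i,None,fx=2.6,fy=2.6))"
```

```text
above 2.47 [0.5555 0.0723 0.292 ] F [ 0.4  0.6 -0.5] M [ 0.03  0.01 -0.01] g 0.0854 0.0
False
down 3.62 [0.5561 0.0715 0.173 ] F [-1.  -0.1  0.7] M [-0.05  0.01 -0.01] g 0.0853 0.0
grip 4.28 [0.5556 0.0715 0.1721] F [-1.1 -0.9  2.6] M [-0.05  0.2   0.29] g 0.0114 58.5
```

View pics/grip2.png

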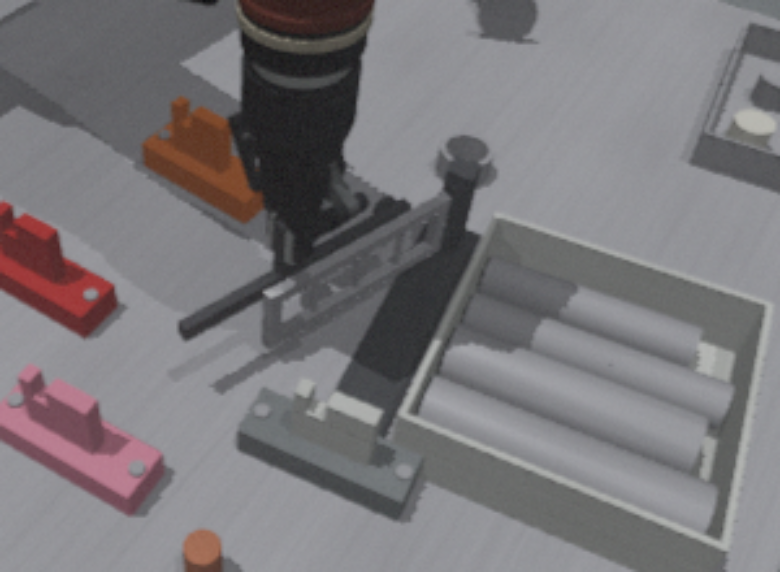

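The gripper holds the tab (pad opening 11.4 mm, forces small) and the bar crosses clear at picture (180,325). Next: lift, then swing in steps with the forces watched.

```bash
python3 - <<'E'
from h import *
th=.466
for ph in(.1,.2): robot.line_to(tcp(th,ph),.06); st(f"lift {ph}")
for t in np.linspace(th,-.075,8)[1:]:
    robot.line_to(tcp(t,.2),.08,rotation=rot(t)); o=st(f"th {t:.3f}")
    if np.linalg.norm(o["ft_force"])>25: break
cv2.imwrite("pics/shut.png",cv2.resize(robot.grab_frame("scene")[130:310,290:530],None,fx=3.3,fy=3.3))
E
```

```text
lift 0.1 4.68 [0.557  0.0763 0.1828] F [-2.6 -0.5 -2.5] M [-0.16  0.55  0.19] g 0.0114 59.3
lift 0.2 5.03 [0.5591 0.0821 0.1934] F [-1.7  1.4 -2.8] M [0.19 0.54 0.33] g 0.0112 59.4
th 0.389 5.34 [0.5706 0.0776 0.1931] F [-1.6  2.9 -3. ] M [0.71 0.31 0.41] g 0.0112 59.5
th 0.311 5.65 [0.5821 0.0742 0.193 ] F [-1.1  4.1 -3.1] M [1.02 0.25 0.26] g 0.0113 59.5
th 0.234 5.96 [0.5941 0.0717 0.193 ] F [-1.2  4.5 -2.7] M [1.19 0.32 0.23] g 0.0113 59.4
th 0.157 6.27 [0.6062 0.0702 0.193 ] F [-2.4  4.7 -3.1] M [1.23 0.46 0.13] g 0.0114 59.5
th 0.080 6.58 [0.6184 0.0696 0.1929] F [-2.7  4.6 -2.3] M [1.21 0.62 0.1 ] g 0.0112 59.5
th 0.002 6.88 [0.6307 0.0699 0.1929] F [-4.2  3.5 -2.5] M [1.15 0.75 0.15] g 0.0111 59.5
th -0.075 7.19 [0.6428 0.0711 0.1928] F [-4.2  4.2 -1.8] M [1.12 0.83 0.01] g 0.0112 59.6
```

View pics/shut.png

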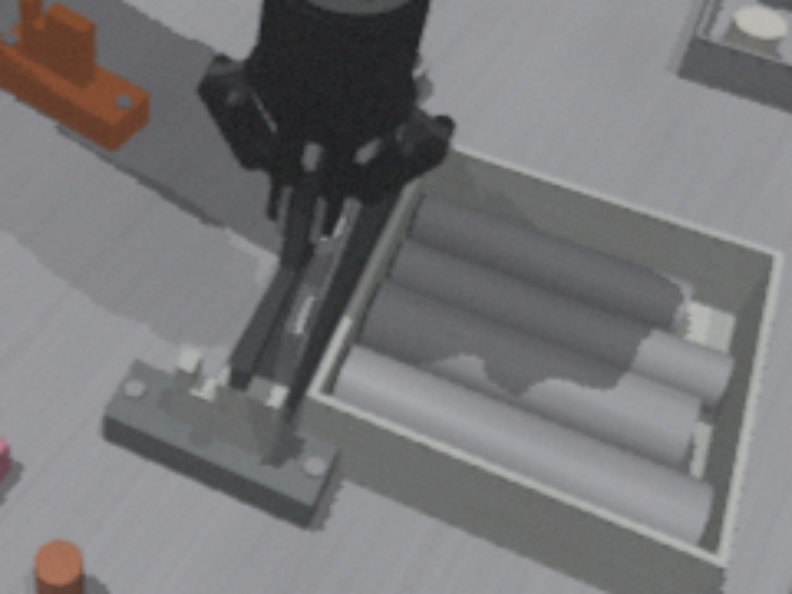

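The bar is held up above the keeper's land, behind the notch (bar end at 240,380; tooth at 190,357). Now I'll lower it lightly onto the land.

```bash
python3 - <<'E'
from h import *
t=-.075
robot.line_to(tcp(t,.105),.06); o=st("0.105"); f0=o["ft_force"][2]
for ph in np.arange(.100,.064,-.004):
    robot.line_to(tcp(t,ph),.01); robot.pause(.1)
    f=np.mean([robot.observe()["ft_force"] for _ in range(1)],axis=0);st(f"ph {ph:.3f}")
    if f[2]-f0>3.5: break
E
```

```text
0.105 7.58 [0.6439 0.0651 0.183 ] F [-4.8  1.4 -4. ] M [ 0.23  0.92 -0.09] g 0.0112 59.5
ph 0.100 7.92 [0.644  0.065  0.1828] F [-6.4  1.  -1.7] M [0.43 1.05 0.02] g 0.0114 59.7
ph 0.096 8.28 [0.6441 0.0649 0.1826] F [-6.   1.9 -1.6] M [0.63 1.17 0.04] g 0.011 59.9
ph 0.092 8.62 [0.6442 0.0647 0.1824] F [-6.6  2.   1. ] M [0.82 1.32 0.03] g 0.0111 60.1
```

```bash
python3 - <<'E'
from h import *
t=-.075
robot.set_gripper(.019);robot.pause(.2);st("loose")
dz=-.0015
robot.line_to(tcp(t,.083,dz),.02);st("low")
for i,t in enumerate(np.arange(-.069,.07,.006)):
    dz-=.0004; robot.line_to(tcp(t,.083,dz),.02,rotation=rot(t));robot.pause(.12); o=st(f"th {t:.3f} x {-12-245*np.sin(t):.1f}")
    fn=-(o["ft_force"][0]*np.cos(a-t)+o["ft_force"][1]*np.sin(a-t))
    if i>1 and fn<1.2: print("spring load gone",fn);break
cv2.imwrite("pics/drop.png",cv2.resize(robot.grab_frame("scene")[130:310,290:530],None,fx=3.3,fy=3.3))
E
```

```text
loose 9.07 [0.6448 0.0644 0.1824] F [-5.4  1.9  1. ] M [ 0.24  1.11 -0.07] g 0.0189 2.5
low 9.35 [0.645  0.0637 0.18  ] F [-5.4 -0.2  0.4] M [-0.07  1.04 -0.08] g 0.0189 2.5
th -0.069 x 4.9 9.72 [0.6444 0.0637 0.1794] F [-2.7 -1.4  2.2] M [-0.29  0.49 -0.03] g 0.0188 1.2
th -0.063 x 3.4 10.08 [0.6432 0.0638 0.1787] F [-2.5 -1.6  1.6] M [-0.26  0.43  0.02] g 0.0192 1.2
th -0.057 x 2.0 10.45 [0.6421 0.0637 0.1782] F [-2.4 -0.6  0.7] M [-0.05  0.46  0.  ] g 0.0191 1.3
th -0.051 x 0.5 10.82 [0.6411 0.0636 0.1778] F [-2.6  0.2  1. ] M [-0.07  0.53 -0.01] g 0.0189 1.3
th -0.045 x -1.0 11.18 [0.6401 0.0634 0.1774] F [-3.7 -0.3  0.7] M [-0.05  0.52 -0.03] g 0.0188 1.3
th -0.039 x -2.4 11.55 [0.6391 0.0633 0.177 ] F [-2.4  1.6  1.1] M [-0.1   0.48 -0.02] g 0.0185 1.2
th -0.033 x -3.9 11.92 [0.6381 0.0632 0.1766] F [-2.6 -0.6  1.9] M [-0.1   0.52 -0.01] g 0.0185 1.3
th -0.027 x -5.4 12.28 [0.6371 0.0631 0.1762] F [-2.1 -0.4  0.8] M [-0.11  0.54 -0.  ] g 0.0193 1.3
th -0.021 x -6.9 12.65 [0.6361 0.063  0.1758] F [-2.1 -1.1  0.8] M [-0.14  0.54  0.  ] g 0.0191 1.3
th -0.015 x -8.3 13.02 [0.6351 0.0629 0.1754] F [-2.  -0.8  1.1] M [-0.17  0.54 -0.04] g 0.0192 1.4
th -0.009 x -9.8 13.38 [0.6339 0.0627 0.1747] F [-4.5 -2.3 -1.6] M [-0.48  0.77 -0.05] g 0.0191 2.2
th -0.003 x -11.3 13.75 [0.6331 0.0627 0.1746] F [-3.2 -2.4 -0.8] M [-0.5   0.83 -0.  ] g 0.019 2.3
th 0.003 x -12.7 14.12 [0.6322 0.0627 0.1743] F [-4.4 -2.1 -1.3] M [-0.36  0.58 -0.01] g 0.019 1.8
th 0.009 x -14.2 14.48 [0.6316 0.0627 0.1743] F [ 1.  -0.5 -1. ] M [-0.01 -0.02 -0.06] g 0.0191 0.0
spring load gone -0.9249921228902778
```

View pics/drop.png

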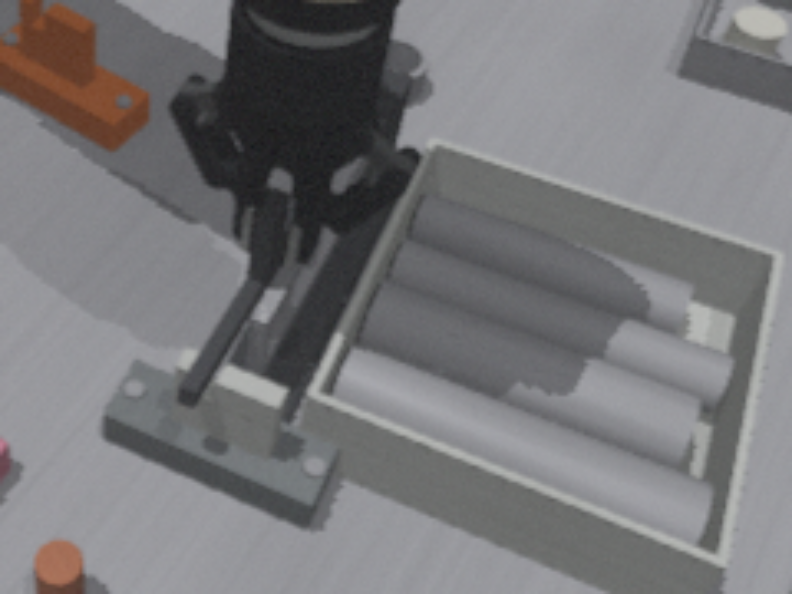

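The bar end (190,390) is now behind the tooth and the spring load has left the pads. Next I'll let go, rise, and touch the tab's top lightly with the closed fingers, to seat the bar fully and check its height.

```bash
python3 - <<'E'
from h import *
t=.009
robot.set_gripper(.05);st("open")
robot.line_to(tcp(t,0,.065),.1);robot.set_gripper(0);st("up")
robot.line_to([*tcp(t)[:2],.223],.05);st("near")
c=robot.line_to([*tcp(t)[:2],.203],.012,guard=3.5);o=st(f"touch {c}");print("tab top z",o["tool_pos"][2]-robot.tip_reach)
E
```

```text
open 14.93 [0.6313 0.0626 0.1739] F [ 0.3 -0.4  0.2] M [-0.02 -0.03  0.02] g 0.0501 0.0
up 16.25 [0.6317 0.0587 0.2369] F [ 0.1  0.1 -0.6] M [ 0.05 -0.06  0.04] g 0.0 0.0
near 16.68 [0.6314 0.0587 0.2224] F [ 0.6  0.4 -0. ] M [0.02 0.03 0.03] g 0.0002 0.0
touch True 17.88 [0.6319 0.0585 0.2076] F [0.3 1.  4.3] M [-0.07  0.04  0.  ] g -0.0001 2.3
tab top z 0.13501679828529387
```

The tab's top is at z = 135.0 mm, which is exactly the level, seated height. I'll retreat and check.

```bash
python3 - <<'E'
from h import *
t=.009
robot.line_to([*tcp(t)[:2],.36],.15);robot.line_to([.45,.25,.38],.2);robot.pause(.5);st("away")
a1=cv2.resize(robot.grab_frame("scene")[110:310,290:430],None,fx=2.8,fy=2.8);a2=cv2.resize(robot.grab_frame("top")[60:225,220:360],None,fx=2.8,fy=2.8)
h=min(len(a1),len(a2));cv2.imwrite("pics/end.png",np.hstack([a1[-h:],a2[:h]]))
E
```

```text
away 21.02 [0.4501 0.2499 0.38  ] F [ 0.1 -0.4  0. ] M [-0.02 -0.03  0.02] g 0.0002 0.0
```

View pics/end.png

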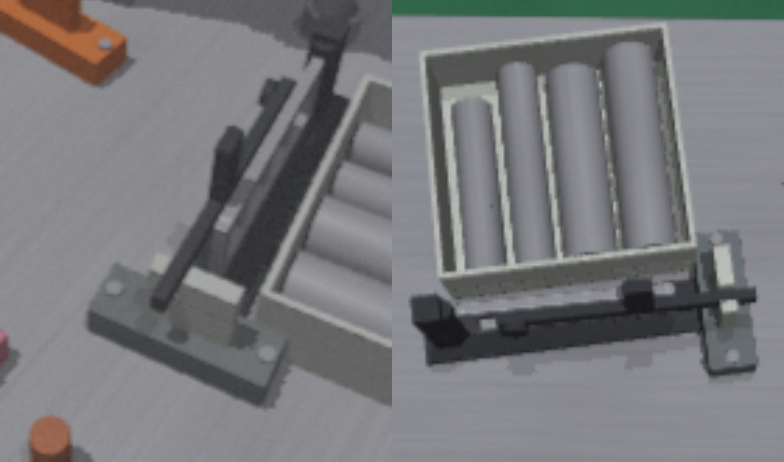

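With the robot clear, the gate stays shut. The bar lies in the notch between the tooth (158,265) and the land (200,285).

```bash
python3 -c "
from plant import robot
print(robot.job_done())"
```

```text
the job is handed in; nothing more can be done
None
```

The gate is shut and held by the latch alone: the bar is seated level in the keeper's notch (tab top at 135.0 mm), the arm never touched the loose things on the bench, and the job was handed in at about 21 s.

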